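Turn the toiletry carousel until the pill organiser faces front

TASK

Bring the white pill organiser to the front: with the fingertips, gently push the rim lugs of the round wooden carousel round until the organiser stands squarely in line with the flat metal arrow that sticks out at the front of the carousel's foot, then take the hand away. Only push, never spin it fast or lift anything: do not touch the things standing on the carousel, and leave the mug and the mirror beside it where they are.

Things in the scene. Friction and masses are not known exactly. Their poses are not given: they have to be found in the camera images.
- foot: fixed light metal foot of the carousel on the teak shelf (shelf top z = 0): a disc 144 mm across, 22 mm high, under the carousel, with a flat tongue 22 mm wide and 8 mm high along its own -x that ends in an arrow head 75 mm wide, 152 to 203 mm from the axis. Origin: on the turning axis, at shelf height. Its -x axis is the FRONT, where the arrow points: towards the robot, give or take 0.45 rad
- carousel: light wooden turntable, cork-topped disc 200 mm across, 24 to 40 mm above the shelf. Turns endlessly either way, cannot be lifted; stiff bearing (0.1 N m), so it stops at once when not pushed. Six lugs stick out round the rim (see lug). Origin: on the axis, on the disc's underside, z up. Its -x points from the axis to the organiser's place, midway between two lugs
- lug (a point): middle of the outer part of one rim lug, 122 mm from the axis, 39 mm above the shelf. Each lug reaches from the rim to 145 mm from the axis, is 16 mm wide and spans 24 to 54 mm above the shelf. This one is at 30 degrees from the carousel's own x axis, the others at 90, 150, 210, 270, 330. Between lugs the space outside the rim is free down to the shelf, save for the foot's arrow
- rim_mark (a point): point on the top edge of the carousel's disc straight outside the organiser, 100 mm from the axis, 40 mm above the shelf; turns with the carousel. It must come to the front, in line with the arrow
- organiser: white plastic pill organiser, the only oblong box: 34 mm deep (x), 66 mm long (y), 23 mm high, with four hinged flaps in a row. Loose; stands on the carousel 58 mm from the axis with its long side along the rim, its own -x outwards. Origin: centre of the underside. It rides round with the carousel
- bowl: small white ceramic bowl with hairpins, 68 mm across, 30 mm high, loose on the carousel 58 mm from the axis. Origin: centre of the underside
- cover: mint green hard silicone toothbrush cover standing upright, 32 mm across, 62 mm high, loose on the carousel 58 mm from the axis. Origin: centre of the underside
- jar: round amber cream jar with white cap, 48 mm across, 42 mm high, loose on the carousel 58 mm from the axis. Origin: centre of the underside. Bowl, cover and jar share the three other quarters in any order
- mug: steel mug, 76 mm across, 85 mm high, with a handle on its own +y side reaching about 30 mm further out; loose on the shelf, about 280 mm to one side of the carousel's axis. Origin: centre of the underside
- mirror: folding plastic mirror set open like an easel: flat leaf 85 x 90 mm, upright leaf 90 mm wide, in all about 115 mm high; loose on the shelf about 280 mm to the other side of the axis. Origin: centre of the flat leaf's underside
Things that resemble listed ones, but are neither listed nor needed, are in the scene too. What is shaped like the organiser but blue is not meant. Leave any purple look-alike of the bowl alone.

How it is judged:
By the outcome, as a careful person would: the job done as asked, in the order asked, and still so for the second after the job is handed in, with the robot touching nothing.
It also fails if it takes over 58 s, if anything falls off the work surface, if the arm or the gripper's body presses on something with over 40 N, if the wrist force passes 120 N, or if a joint passes its speed limit or range.

ROBOT

A 6-joint arm with a two-finger parallel gripper is mounted at the origin on the work surface. World frame = base frame: x ahead of the robot, y to its left, z up, the work surface at z = 0. Lengths are in m, angles in rad, forces in N, time in s.
With the tool pointing down it reaches from about 0.275 to 0.975 m from the base axis. Payload 8.4 kg.
Tool frame: the origin (TCP) lies at the very end of the fingers, on their centre line; the grasp point (between the pads) lies 19 mm behind it; y points along the fingers, z is the direction in which the jaws open and shut, and the axes are right-handed (so a half turn about y gives the same grasp; the last joint's range is limited). The gripper opens to 92 mm and grips with 3 to 60 N. Pads are 20 mm wide; open, the fingers measure 128 mm over their backs; the gripper's body (75 mm by 189 mm) begins 69 mm behind the grasp point.
Start: joints at [1.157, 0.353, 1.633, -0, 1.155, -0.002], TCP at [0.25, 0.573, 0.185] pointing down, gripper open.
Joint ranges: [-2.63, 2.63], [-0.92, 2.1], [0.06, 2.66], [-1.3, 4.44], [0, 2.69], [-3.02, 3.02]. Speed limits (rad/s): [2.22, 2.22, 2.79, 3.14, 3.14, 3.14].

INTERFACE

Orientations are given as a unit quaternion [w, x, y, z].
In Python, from rig import arm, imaging, finish_job gives the robot as it stands.
- The arm moves only by the shell command python3 -m jog 'ROWS'. ROWS is a JSON object of lists of equal length, an entry for each row: "linear": the shift along the world's x, y, z as a fraction of full scale, a list of three; "angular": the turn, a rotation vector about the world's x, y, z as a fraction of full scale, a list of three; "fingers": the opening in per cent of the stroke, from 0 (shut) to 100 (fully open). In form: {"linear": [[tx, ty, tz], ...], "angular": [[wx, wy, wz], ...], "fingers": [fingers, ...]}. A call has 1 to 12 rows; each row shifts and turns the commanded pose from where the row before left it; what a row does not reach is not made up. Full scale, the value 1, is 100 mm for a shift and 0.5 rad for a turn. A row lasts 1/8 s, in which the tool goes at most 62.5 mm and 10.7 degrees, less where a joint would pass 70% of its speed; a pose out of reach is approached as far as the arm can. A call with a number of a shift or a turn outside -1 to 1 is refused whole. A call with a gripper value outside its range is refused whole. The fingers move at their own pace and stop on an object; the grip force is fixed at half the most. Time passes only in rows, so rows that do not move let the fingers close. It gives the time, the measured TCP pose, the force and the opening at its end, in the units of the state.
- arm.get_state(): the state, without advancing time (a new reading comes with each control period).
- imaging.snapshot(name): name is "side" or "top" or "wrist"; returns the picture (420x560x3 uint8, red, green, blue); there is no depth.
- imaging.camera_params(name): a dict with "fovy" (degrees; the focal length in pixels is half the picture's height over the tangent of half this angle, whatever the lens; pixels are square), "cx", "cy" (the principal point, pixels), "R" (3x3) and "t" (3): a world point X has camera coordinates R X + t; the wrist camera has in their place "T_tool_cam" (4x4, takes a point from camera to tool coordinates, whose origin is the TCP and whose axes are the tool frame's). Camera axes: x right, y down, z forward; pixel columns grow to the right and rows downward; lengths in m; the calibration is good to about 2 mm. The wrist camera is an equidistant fisheye: a pixel r from the principal point sees the ray r / f radians off the axis. A picture is of the moment at which its call begins: read the wrist's pose just before it. camera_params takes no time and is no camera call.
- finish_job(): hands the job in, once; it reports no verdict.
The state is a dict: "time": time; "joint_pos": joint angles; "qvel": joint speeds; "tau": joint torques, N m; "ee_pos": TCP position; "ee_rot": TCP orientation; "force": force on the tool from outside, world axes, zero at the start; "wrist_torque": the same for the moment, N m; "finger_gap": finger opening in m.
Only numpy, scipy, OpenCV 4.12 (cv2) and the standard library are available. Lean on these libraries where they do the work, as an engineer would, in place of code of your own. Each camera call takes 0.05 s, during which the arm holds its last target. There are 200 camera calls.

## Working session

There is one attempt and no reset: what is moved stays moved. The work goes in short steps, Python scripts to look and compute and a shell command to move; the robot and the scene stay as the last step left them, time stands still between calls to the robot, and variables do not carry over. Pictures are saved under pics/ and viewed, about 8 in all and at most 12, crops included, and the job is handed in when it is done.

```bash
ls; mkdir -p pics; python3 - <<'E'
from rig import arm, imaging
import cv2
print(arm.get_state())
for n in("top","side"):
    cv2.imwrite(f"pics/{n}0.png",imaging.snapshot(n)[:,:,::-1]); print(n,imaging.camera_params(n))
print(imaging.camera_params("wrist"))
E
```

```text
pics
{'time': 0.0, 'joint_pos': array([ 1.15662481e+00,  3.53678014e-01,  1.63413883e+00, -1.44399117e-05,
        1.15522094e+00, -2.43069471e-03]), 'qvel': array([ 0.00214315, -0.00044905, -0.00208392, -0.00129062, -0.00025628,
       -0.00025155]), 'tau': array([-1.99492744e-03, -5.93856347e+01, -3.34214938e+01,  6.94965245e-02,
        2.35352281e-02, -1.59757451e-04]), 'ee_pos': array([0.24992729, 0.57224829, 0.18434308]), 'ee_rot': array([-0.6916745 ,  0.6926762 , -0.14464528,  0.1444431 ]), 'force': array([ 0.38980994, -0.52827146, -1.15541003]), 'wrist_torque': array([ 0.02244385, -0.0319137 ,  0.00211375]), 'finger_gap': 0.09193857330019993}
top {'fovy': 45.51995881355937, 'cx': 283.16798168550815, 'cy': 215.60137853657366, 'R': array([[ 0.01070649, -0.99993207, -0.00460734],
       [-0.98875041, -0.00989909, -0.14924688],
       [ 0.14919114,  0.00615342, -0.98878923]]), 't': array([0.03478563, 0.63136207, 1.23664804])}
side {'fovy': 54.63761037074684, 'cx': 277.48602081459063, 'cy': 213.4206954854461, 'R': array([[ 0.99907569, -0.04099564,  0.0129277 ],
       [-0.01816839, -0.67528265, -0.73733524],
       [ 0.03895738,  0.73641883, -0.6754033 ]]), 't': array([-0.60369392,  0.08510003,  1.01738739])}
{'fovy': 65.70646984690485, 'cx': 280.6216377173908, 'cy': 213.9595023583983, 'T_tool_cam': array([[ 1.54956260e-04,  9.57241346e-01,  2.89290479e-01,
        -8.15854501e-02],
       [ 7.41961292e-04, -2.89290513e-01,  9.57241061e-01,
        -2.00180649e-01],
       [ 9.99999713e-01,  6.63118428e-05, -7.55063402e-04,
        -7.99499879e-04],
       [ 0.00000000e+00,  0.00000000e+00,  0.00000000e+00,
         1.00000000e+00]])}
```

View pics/top0.png

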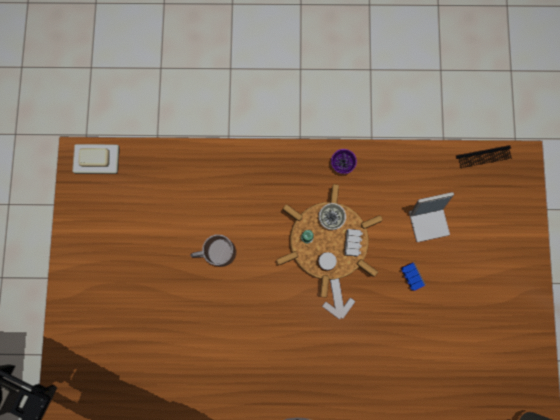

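View pics/side0.png

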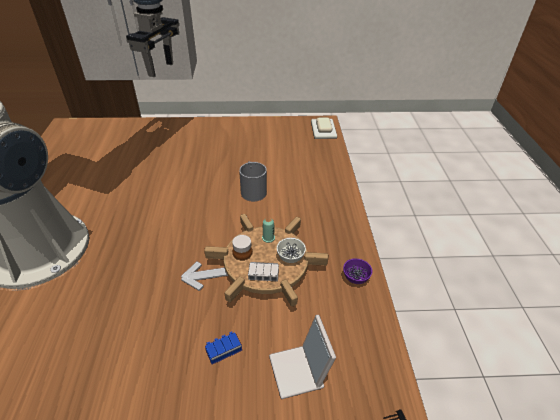

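The top view shows the carousel at about (330,240), with the organiser at (354,242) to its right. The arrow head is at about (341,310), the mug at (218,250) and the mirror at (431,218). The organiser has to come round clockwise by roughly 80°.

```bash
cat > h.py <<'E'
import numpy as np, cv2
from rig import arm, imaging
def ray(n,uv,z):
    p=imaging.camera_params(n); uv=np.atleast_2d(np.asarray(uv,float)); f=210/np.tan(np.radians(p["fovy"])/2)
    d=np.c_[(uv-[p["cx"],p["cy"]])/f,np.ones(len(uv))]@p["R"]; c=-p["R"].T@p["t"]
    return (c+d*((z-c[2])/d[:,2])[:,None])
def proj(n,X):
    p=imaging.camera_params(n); f=210/np.tan(np.radians(p["fovy"])/2); q=np.atleast_2d(X)@p["R"].T+p["t"]
    return q[:,:2]/q[:,2:]*f+[p["cx"],p["cy"]]
E
python3 - <<'E'
from h import *
im=cv2.imread("pics/top0.png")
c=cv2.resize(im[180:330,260:410],None,fx=4,fy=4,interpolation=cv2.INTER_CUBIC)
cv2.imwrite("pics/crop0.png",c)
hsv=cv2.cvtColor(im,cv2.COLOR_BGR2HSV)
for n,(u,v) in dict(lug=(372,222),lug2=(367,269),lug3=(287,259),cork=(330,250),arrow=(337,295),teak=(380,290),org=(354,242),teak2=(310,310)).items(): print(n,hsv[v,u])
E
```

```text
lug [ 17 142 160]
lug2 [ 17 143 157]
lug3 [ 17 143 153]
cork [ 15 151 155]
arrow [150   2 168]
teak [ 13 179 134]
org [120   3 151]
teak2 [ 13 175 127]
```

View pics/crop0.png

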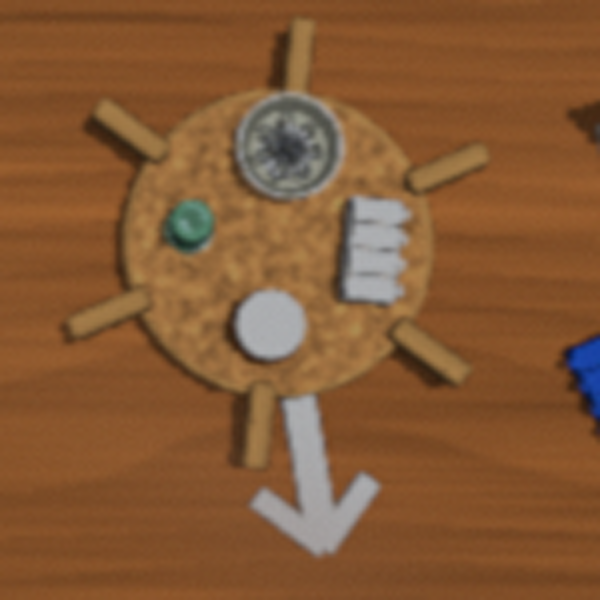

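The crop shows the six lugs, the arrow (tip at 325,555) and the organiser on the right between two lugs. Now I'll measure the angles.

```bash
cat >> h.py <<'E'
def lugphase(im,c,img="top"):
    """pixels of the lugs -> polar about c on lug-top plane; returns r,angle"""
    hsv=cv2.cvtColor(im,cv2.COLOR_BGR2HSV)
    m=cv2.inRange(hsv,(15,110,120),(20,158,255))
    v,u=np.nonzero(m); P=ray("top",np.c_[u,v],.054)[:,:2]-c
    r=np.hypot(*P.T); k=(r>.108)&(r<.146)
    return P[k],m
def measure(im,c):
    P,_=lugphase(im,c); a=np.arctan2(P[:,1],P[:,0]); 
    ph=np.angle(np.exp(6j*a).mean()); R=abs(np.exp(6j*a).mean())
    hsv=cv2.cvtColor(im,cv2.COLOR_BGR2HSV); v,u=np.nonzero(cv2.inRange(hsv,(0,0,110),(180,50,255)))
    G=ray("top",np.c_[u,v],.061)[:,:2]-c; k=np.hypot(*(G).T)<.095; 
    G=ray("top",np.c_[u,v],.063)[:,:2]-c
    A=ray("top",np.c_[u,v],.008)[:,:2]-c; r=np.hypot(*A.T); k=(r>.112)&(r<.21)
    A=A[k]; fa=np.degrees(np.arctan2(*A.mean(0)[::-1]))
    return dict(lugs=[round(x,1) for x in sorted(np.degrees(ph/6)+60*np.arange(-3,3))],coh=R,n=len(P),front=fa,narrow=len(A))
E
python3 - <<'E'
from h import *
im=cv2.imread("pics/top0.png")
px=(np.array([(303,20),(486,152),(462,375),(255,467),(70,332),(102,106)])+.5)/4-.5+[260,180]
L=ray("top",px,.054)[:,:2]; c=L.mean(0); print("c",c,[(round(np.hypot(*(p-c)),4),round(np.degrees(np.arctan2(*(p-c)[::-1])),1)) for p in L])
# cork-disc outline from wood mask
t=ray("top",(np.array([(325,555)])+.5)/4-.5+[260,180],.008)[0,:2]; print("arrow tip",t,np.hypot(*(t-c)),np.degrees(np.arctan2(*(t-c)[::-1])))
print(measure(im,c))
org=(np.array([(350,197),(410,212),(404,300),(342,300)])+.5)/4-.5+[260,180]
o=ray("top",org,.063)[:,:2].mean(0)-c; print("org",np.hypot(*o),np.degrees(np.arctan2(*o[::-1])))
for n,uv in dict(blue=(413,277),mug=(218,250),mirror=(431,218)).items(): print(n,ray("top",uv,.02)[0])
E
```

```text
c [ 0.56956061 -0.07678319] [(np.float64(0.1433), np.float64(-6.2)), (np.float64(0.1437), np.float64(-66.3)), (np.float64(0.1414), np.float64(-126.3)), (np.float64(0.1429), np.float64(173.7)), (np.float64(0.1447), np.float64(114.2)), (np.float64(0.1417), np.float64(53.1))]
arrow tip [ 0.37189259 -0.10925412] 0.2003172670382158 -170.67133831041252
{'lugs': [np.float64(-186.3), np.float64(-126.3), np.float64(-66.3), np.float64(-6.3), np.float64(53.7), np.float64(113.7)], 'coh': np.float64(0.9804273004484773), 'n': 464, 'front': np.float64(-170.7140061240118), 'narrow': 464}
org 0.06052305929526544 -97.45872385133721
blue [ 0.47886717 -0.2938928   0.02      ]
mug [0.54312869 0.20966861 0.02      ]
mirror [ 0.63263783 -0.34519563  0.02      ]
```

```bash
cat >> h.py <<'E'
from scipy.spatial.transform import Rotation as Ro
C=np.array([.5696,-.0768]); FRONT=-170.7
def st():
    s=arm.get_state(); q=s["ee_rot"]; R=Ro.from_quat(np.r_[q[1:],q[0]]).as_matrix(); p=s["ee_pos"]; d=p[:2]-C
    print("t",round(s["time"],2),"p",p.round(4),"x",R[:,0].round(2),"y",R[:,1].round(3),"z",R[:,2].round(2),"jawyaw",round(np.degrees(np.arctan2(R[1,2],R[0,2])),1),"r",round(np.hypot(*d),4),"ang",round(np.degrees(np.arctan2(d[1],d[0])),1),"F",s["force"].round(1),"gap",round(s["finger_gap"],3),"q",s["joint_pos"].round(2))
    return s
E
python3 -c "
from h import *
st()"
```

```text
t 0.1 p [0.25   0.5723 0.1845] x [ 0.92 -0.4  -0.  ] y [-0.001 -0.001 -1.   ] z [ 0.4   0.92 -0.  ] jawyaw 66.4 r 0.7236 ang 116.2 F [0.  0.6 0.2] gap 0.091 q [ 1.16  0.35  1.63  0.    1.16 -0.  ]
```

```bash
python3 -m jog '{"linear":[[0.2,-0.55,0],[0.2,-0.55,0],[0.2,-0.55,0],[0.2,-0.55,0],[0.2,-0.55,0],[0.2,-0.55,0],[0.2,-0.55,0],[0.2,-0.55,0],[0.2,-0.55,0],[0.2,-0.55,0],[0.2,-0.55,0],[0.2,-0.55,0]],"angular":[[0,0,-0.2],[0,0,-0.2],[0,0,-0.2],[0,0,-0.2],[0,0,-0.2],[0,0,-0.2],[0,0,-0.2],[0,0,-0.2],[0,0,-0.2],[0,0,-0.2],[0,0,-0.2],[0,0,-0.2]],"fingers":[0,0,0,0,0,0,0,0,0,0,0,0]}'
python3 -m jog '{"linear":[[0.25,-0.55,0],[0.25,-0.55,0],[0,0,0],[0,0,0]],"angular":[[0,0,-0.2],[0,0,-0.2],[0,0,0],[0,0,0]],"fingers":[0,0,0,0]}'
python3 -c "
from h import *
st()"
```

```text
time: 1.6
ee_pos: [0.4904, -0.0892, 0.185]
ee_rot: [0.489, -0.489, 0.511, -0.511]
force: [0.9, 0.8, 0.8]
finger_gap: 0.0008
time: 2.1
ee_pos: [0.5394, -0.1969, 0.1844]
ee_rot: [0.436, -0.436, 0.557, -0.556]
force: [1.1, 1.0, -0.4]
finger_gap: 0.0005
t 2.1 p [ 0.5394 -0.1969  0.1844] x [-0.24 -0.97 -0.  ] y [-0.002  0.001 -1.   ] z [ 0.97 -0.24 -0.  ] jawyaw -13.8 r 0.1238 ang -104.1 F [ 1.1  1.  -0.4] gap 0.0 q [-0.35  0.28  1.74  0.    1.12 -0.11]
```

```bash
python3 -m jog '{"linear":[[0,0,-0.3],[0,0,-0.3],[0,0,-0.3],[0,0,-0.3],[0,0,-0.3],[0,0,-0.06],[0,0,0],[0,0,0]],"angular":[[0,0,0],[0,0,0],[0,0,0],[0,0,0],[0,0,0],[0,0,0],[0,0,0],[0,0,0]],"fingers":[0,0,0,0,0,0,0,0]}'
python3 -c "
from h import *
st(); im=imaging.snapshot('top')[:,:,::-1].copy(); print(measure(im,C)); cv2.imwrite('pics/top1.png',im)
a=np.radians(-104.1-2.5*np.arange(31)); P=.124*np.c_[np.cos(a),np.sin(a)]
print((np.diff(P,axis=0)*10).round(3).tolist())"
```

```text
time: 3.1
ee_pos: [0.541, -0.1972, 0.0304]
ee_rot: [-0.437, 0.436, -0.556, 0.557]
force: [0.7, 0.3, -0.0]
finger_gap: 0.0005
t 3.1 p [ 0.541  -0.1972  0.0304] x [-0.24 -0.97  0.  ] y [ 0.002 -0.001 -1.   ] z [ 0.97 -0.24  0.  ] jawyaw -13.8 r 0.1238 ang -103.4 F [ 0.7  0.3 -0. ] gap 0.0 q [-0.35  0.47  1.86  0.    0.81 -0.11]
{'lugs': [np.float64(-186.7), np.float64(-126.7), np.float64(-66.7), np.float64(-6.7), np.float64(53.3), np.float64(113.3)], 'coh': np.float64(0.9801608919736476), 'n': 237, 'front': np.float64(-101.63105153411618), 'narrow': 1601}
[[-0.052, 0.014], [-0.051, 0.017], [-0.051, 0.019], [-0.05, 0.021], [-0.049, 0.023], [-0.048, 0.025], [-0.047, 0.027], [-0.045, 0.029], [-0.044, 0.031], [-0.043, 0.033], [-0.041, 0.035], [-0.04, 0.037], [-0.038, 0.038], [-0.036, 0.04], [-0.035, 0.042], [-0.033, 0.043], [-0.031, 0.045], [-0.029, 0.046], [-0.027, 0.047], [-0.025, 0.048], [-0.023, 0.049], [-0.02, 0.05], [-0.018, 0.051], [-0.016, 0.052], [-0.014, 0.052], [-0.011, 0.053], [-0.009, 0.053], [-0.007, 0.054], [-0.004, 0.054], [-0.002, 0.054]]
```

```bash
python3 -m jog '{"linear":[[-0.052,0.014,0],[-0.051,0.017,0],[-0.051,0.019,0],[-0.05,0.021,0],[-0.049,0.023,0],[-0.048,0.025,0],[-0.047,0.027,0],[-0.045,0.029,0],[-0.044,0.031,0],[-0.043,0.033,0],[-0.041,0.035,0],[-0.04,0.037,0]],"angular":[[0,0,-0.087],[0,0,-0.087],[0,0,-0.087],[0,0,-0.087],[0,0,-0.087],[0,0,-0.087],[0,0,-0.087],[0,0,-0.087],[0,0,-0.087],[0,0,-0.087],[0,0,-0.087],[0,0,-0.087]],"fingers":[0,0,0,0,0,0,0,0,0,0,0,0]}'
python3 -c "
from h import *
st(); im=imaging.snapshot('top')[:,:,::-1].copy(); print(measure(im,C)); cv2.imwrite('pics/top2.png',im); cv2.imwrite('pics/side2.png',imaging.snapshot('side')[:,:,::-1])"
```

```text
time: 4.65
ee_pos: [0.4846, -0.1663, 0.0301]
ee_rot: [-0.278, 0.277, -0.65, 0.651]
force: [0.0, 0.3, 0.5]
finger_gap: 0.0003
t 4.65 p [ 0.4846 -0.1663  0.0301] x [-0.69 -0.72 -0.  ] y [ 0.002 -0.001 -1.   ] z [ 0.72 -0.69  0.  ] jawyaw -43.8 r 0.1235 ang -133.5 F [0.  0.3 0.5] gap 0.0 q [-0.33  0.39  2.   -0.    0.75  0.43]
{'lugs': [np.float64(-186.5), np.float64(-126.5), np.float64(-66.5), np.float64(-6.5), np.float64(53.5), np.float64(113.5)], 'coh': np.float64(0.9813349130373336), 'n': 347, 'front': np.float64(-118.13936065703109), 'narrow': 1904}
```

View pics/side2.png

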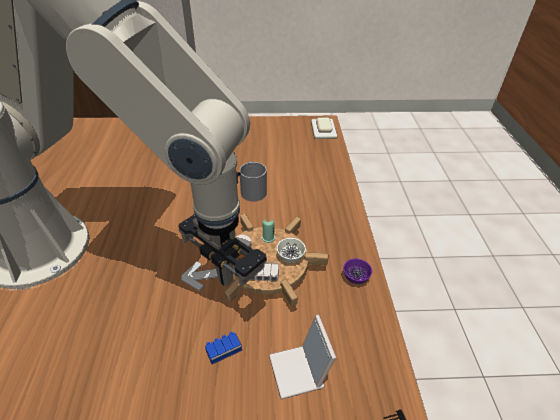

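```bash
python3 -c "
from h import *
a=np.radians([-126.4,-66.4,173.6]); L=np.c_[C+.145*np.c_[np.cos(a),np.sin(a)],[.054]*3]
T=arm.get_state()['ee_pos']
for n in('top','side'): print(n,proj(n,L).round(0).tolist(),'tcp',proj(n,T).round(0))
a=cv2.imread('pics/top2.png')[180:330,250:400]; b=cv2.imread('pics/side2.png')[200:320,170:330]
a=cv2.resize(a,(400,400),interpolation=2); b=cv2.resize(b,(400,300),interpolation=2); b=cv2.copyMakeBorder(b,0,100,0,0,0)
cv2.imwrite('pics/c2.png',np.hstack([a,b]))"
```

```text
top [[376.0, 274.0], [382.0, 217.0], [323.0, 297.0]] tcp [[364. 274.]]
side [[224.0, 293.0], [293.0, 297.0], [203.0, 247.0]] tcp [[226. 289.]]
```

View pics/c2.png

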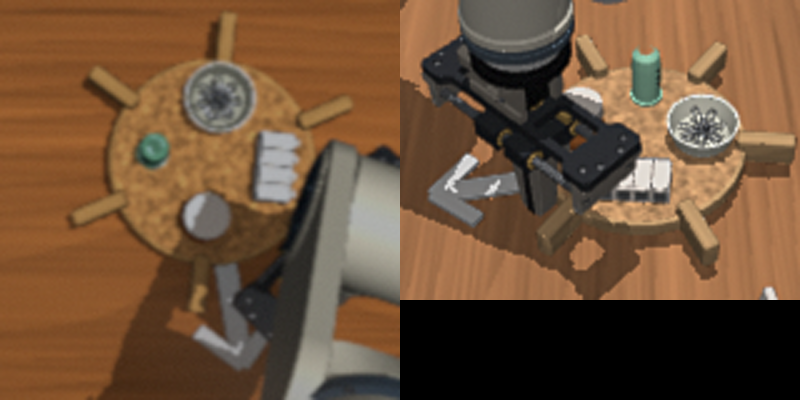

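```bash
python3 -c "
from h import *
print('start tcp',[proj(n,[.25,.5723,.1845]).round(0) for n in('top','side')])
print('arrow side',proj('side',[.3719,-.1093,.008]).round(1))
m={}
a=cv2.imread('pics/side0.png')
b=cv2.resize(a[190:310,170:340],None,fx=4.5,fy=4.5,interpolation=2)
cv2.imwrite('pics/s0.png',b)
def P(ang,r,z): t=np.radians(ang); return np.r_[C+r*np.array([np.cos(t),np.sin(t)]),z]
for g in (-126.4,-66.4,-6.4,53.6,113.6,173.6): print(g,((proj('side',P(g,.145,.054))-[170,190])*4.5).round(0))
print('disc',((proj('side',P(-98,.1,.04))-[170,190])*4.5).round(0),'arrow',((proj('side',[.3719,-.1093,.008])-[170,190])*4.5).round(0))
for n in('top','side'):
  p=imaging.camera_params(n); print(n,-p['R'].T@p['t'])
"
```

```text
start tcp [array([[ 38., 376.]]), array([[162.,  78.]])]
arrow side [[179.7 276.3]]
-126.4 [[245. 462.]]
-66.4 [[554. 483.]]
-6.4 [[705. 290.]]
53.6 [[573. 117.]]
113.6 [[318. 102.]]
173.6 [[147. 256.]]
disc [[399. 446.]] arrow [[ 44. 388.]]
top [0.43939015 0.03342356 1.31717335]
side [ 0.56504731 -0.71650548  0.75769843]
```

View pics/s0.png

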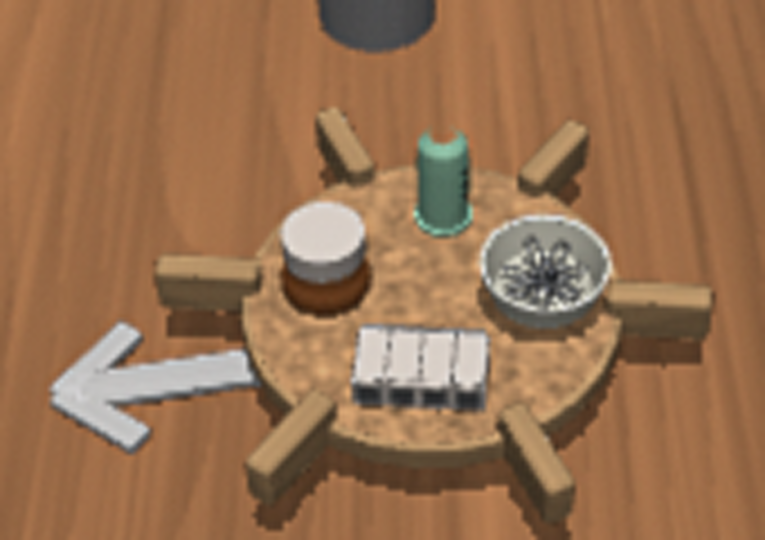

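```bash
python3 -c "
from h import *
st()
w=imaging.snapshot('wrist')[:,:,::-1]; s=imaging.snapshot('side')[:,:,::-1]
b=cv2.resize(s[235:315,190:270],(400,400),interpolation=2); w=cv2.resize(w,(400,300),interpolation=cv2.INTER_AREA); w=cv2.copyMakeBorder(w,0,100,0,0,0)
cv2.imwrite('pics/c3.png',np.hstack([w,b]))"
```

```text
t 4.75 p [ 0.4842 -0.1661  0.0299] x [-0.69 -0.72 -0.  ] y [ 0.001 -0.    -1.   ] z [ 0.72 -0.69  0.  ] jawyaw -43.7 r 0.1236 ang -133.7 F [ 0.6 -0.4  0.5] gap 0.001 q [-0.33  0.39  2.    0.    0.75  0.43]
```

View pics/c3.png

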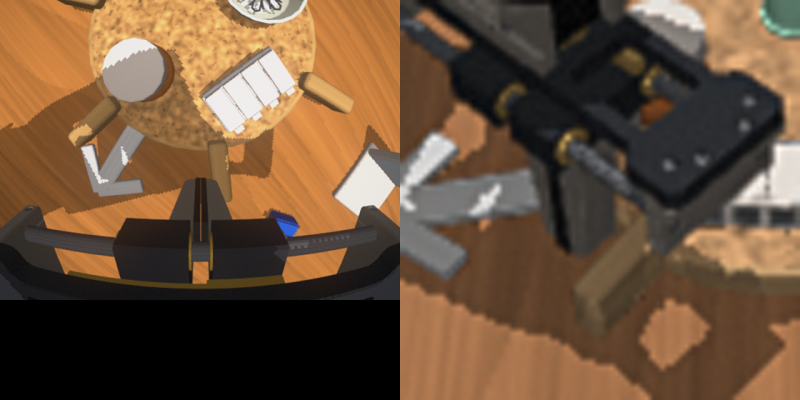

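The wrist and side views show the finger has passed the lug without turning the carousel. The lug is now on its counter-clockwise side. In both views the fingertips sit higher than the reported TCP, so they slid over the lug. I'll lift, go back, and feel downwards.

```bash
python3 -m jog '{"linear":[[0,0,0.5],[0.145,-0.078,0],[0.145,-0.078,0],[0.145,-0.078,0],[0.145,-0.078,0],[0,0,-0.3],[0,0,-0.25],[0,0,-0.05],[0,0,0]],"angular":[[0,0,0],[0,0,0.261],[0,0,0.261],[0,0,0.261],[0,0,0.261],[0,0,0],[0,0,0],[0,0,0],[0,0,0]],"fingers":[0,0,0,0,0,0,0,0,0]}'
python3 -c "
from h import *
st()"
python3 -m jog '{"linear":[[0,0,-0.02],[0,0,-0.02],[0,0,0]],"angular":[[0,0,0],[0,0,0],[0,0,0]],"fingers":[0,0,0]}'
python3 -c "
from h import *
st(); w=imaging.snapshot('wrist')[:,:,::-1]; s=imaging.snapshot('side')[:,:,::-1]
b=cv2.resize(s[245:325,200:280],(400,400),interpolation=2); w=cv2.resize(w[180:340,200:360],(400,400),interpolation=2)
cv2.imwrite('pics/c4.png',np.hstack([w,b])); print(proj('side',arm.get_state()['ee_pos']))"
```

```text
time: 5.98
ee_pos: [0.5423, -0.1975, 0.0194]
ee_rot: [-0.436, 0.436, -0.556, 0.556]
force: [-0.4, 0.3, 0.3]
finger_gap: 0.0007
t 5.97 p [ 0.5423 -0.1975  0.0194] x [-0.24 -0.97  0.  ] y [ 0. -0. -1.] z [ 0.97 -0.24  0.  ] jawyaw -13.8 r 0.1237 ang -102.7 F [-0.4  0.3  0.3] gap 0.001 q [-0.35  0.49  1.86 -0.    0.79 -0.11]
time: 6.35
ee_pos: [0.5422, -0.1974, 0.0154]
ee_rot: [-0.436, 0.436, -0.556, 0.557]
force: [-0.3, -0.6, 0.1]
finger_gap: 0.0002
t 6.35 p [ 0.5422 -0.1974  0.0154] x [-0.24 -0.97  0.  ] y [ 0. -0. -1.] z [ 0.97 -0.24  0.  ] jawyaw -13.8 r 0.1237 ang -102.8 F [-0.3 -0.6  0.1] gap 0.0 q [-0.35  0.49  1.86 -0.    0.79 -0.11]
[[252.73658427 304.25465347]]
```

View pics/c4.png

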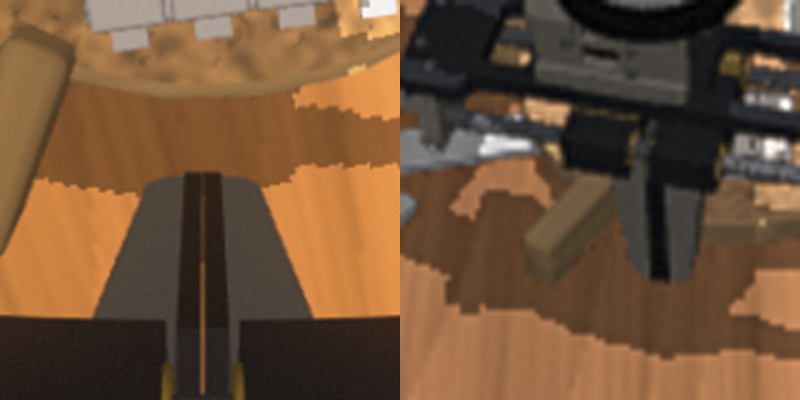

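Wrist crop: the tips are at (200,180), in the free space outside the rim, with the lug to the left. Side crop: the tip at (660,280) is close to the shelf and the lug at (565,230) is ahead of it. I'll push a few degrees and check.

```bash
python3 -m jog '{"linear":[[-0.052,0.014,0],[-0.051,0.017,0],[-0.051,0.019,0],[-0.05,0.021,0],[-0.049,0.023,0],[-0.048,0.025,0],[-0.047,0.027,0],[0,0,0]],"angular":[[0,0,-0.087],[0,0,-0.087],[0,0,-0.087],[0,0,-0.087],[0,0,-0.087],[0,0,-0.087],[0,0,-0.087],[0,0,0]],"fingers":[0,0,0,0,0,0,0,0]}'
python3 -c "
from h import *
st(); im=imaging.snapshot('top')[:,:,::-1].copy(); print(measure(im,C)); cv2.imwrite('pics/top5.png',im)"
```

```text
time: 7.45
ee_pos: [0.5071, -0.1827, 0.0152]
ee_rot: [-0.347, 0.347, -0.616, 0.616]
force: [0.0, -0.5, -0.1]
finger_gap: 0.0007
t 7.45 p [ 0.5071 -0.1827  0.0152] x [-0.52 -0.86  0.  ] y [ 0. -0. -1.] z [ 0.86 -0.52  0.  ] jawyaw -31.2 r 0.1229 ang -120.5 F [ 0.  -0.5 -0.1] gap 0.001 q [-0.35  0.45  1.95 -0.    0.75  0.2 ]
{'lugs': [np.float64(-192.2), np.float64(-132.2), np.float64(-72.2), np.float64(-12.2), np.float64(47.8), np.float64(107.8)], 'coh': np.float64(0.9788890667378194), 'n': 284, 'front': np.float64(-110.64521744068135), 'narrow': 1853}
```

```bash
python3 -c "
from h import *
p=arm.get_state()['ee_pos'][:2]-C
a=np.radians(-120.5-2.5*np.arange(1,25)); P=np.r_[[p],.124*np.c_[np.cos(a),np.sin(a)]]
print((np.diff(P,axis=0)*10).round(3).tolist())"
```

```text
[[-0.053, 0.02], [-0.045, 0.03], [-0.043, 0.032], [-0.042, 0.034], [-0.04, 0.036], [-0.039, 0.038], [-0.037, 0.039], [-0.035, 0.041], [-0.033, 0.042], [-0.032, 0.044], [-0.03, 0.045], [-0.028, 0.046], [-0.026, 0.048], [-0.024, 0.049], [-0.021, 0.05], [-0.019, 0.051], [-0.017, 0.051], [-0.015, 0.052], [-0.012, 0.053], [-0.01, 0.053], [-0.008, 0.054], [-0.005, 0.054], [-0.003, 0.054], [-0.001, 0.054]]
```

```bash
python3 -m jog '{"linear":[[-0.053,0.02,-0.02],[-0.045,0.03,-0.02],[-0.043,0.032,0],[-0.042,0.034,0],[-0.04,0.036,0],[-0.039,0.038,0],[-0.037,0.039,0],[-0.035,0.041,0],[-0.033,0.042,0],[-0.032,0.044,0],[-0.03,0.045,0],[-0.028,0.046,0]],"angular":[[0,0,-0.087],[0,0,-0.087],[0,0,-0.087],[0,0,-0.087],[0,0,-0.087],[0,0,-0.087],[0,0,-0.087],[0,0,-0.087],[0,0,-0.087],[0,0,-0.087],[0,0,-0.087],[0,0,-0.087]],"fingers":[0,0,0,0,0,0,0,0,0,0,0,0]}'
python3 -c "
from h import *
st(); im=imaging.snapshot('top')[:,:,::-1].copy(); print(measure(im,C)); cv2.imwrite('pics/top6.png',im)"
```

```text
time: 9.0
ee_pos: [0.4622, -0.1382, 0.0113]
ee_rot: [-0.176, 0.176, -0.685, 0.685]
force: [1.5, -0.8, 0.9]
finger_gap: 0.0004
t 9.0 p [ 0.4622 -0.1382  0.0113] x [-0.88 -0.48 -0.  ] y [ 0.001 -0.    -1.   ] z [ 0.48 -0.88  0.  ] jawyaw -61.2 r 0.1237 ang -150.2 F [ 1.5 -0.8  0.9] gap 0.0 q [-0.29  0.39  2.07 -0.    0.68  0.77]
{'lugs': [np.float64(-161.1), np.float64(-101.1), np.float64(-41.1), np.float64(18.9), np.float64(78.9), np.float64(138.9)], 'coh': np.float64(0.9802287206330704), 'n': 388, 'front': np.float64(-131.8474172906229), 'narrow': 1932}
```

```bash
python3 -m jog '{"linear":[[-0.026,0.048,0.01],[-0.024,0.049,0.01],[-0.021,0.05,0],[-0.019,0.051,0],[-0.017,0.051,0],[-0.015,0.052,0],[-0.012,0.053,0],[-0.01,0.053,0],[-0.008,0.054,0],[-0.005,0.054,0],[-0.003,0.054,0],[-0.001,0.054,0]],"angular":[[0,0,-0.087],[0,0,-0.087],[0,0,-0.087],[0,0,-0.087],[0,0,-0.087],[0,0,-0.087],[0,0,-0.087],[0,0,-0.087],[0,0,-0.087],[0,0,-0.087],[0,0,-0.087],[0,0,-0.087]],"fingers":[0,0,0,0,0,0,0,0,0,0,0,0]}'
python3 -c "
from h import *
st(); im=imaging.snapshot('top')[:,:,::-1].copy(); print(measure(im,C)); cv2.imwrite('pics/top7.png',im)
p=arm.get_state()['ee_pos'][:2]-C
a=np.radians(-180-1.5*np.arange(1,7)); P=np.r_[[p],.124*np.c_[np.cos(a),np.sin(a)]]
print((np.diff(P,axis=0)*10).round(3).tolist())"
```

```text
time: 10.55
ee_pos: [0.4456, -0.0758, 0.0131]
ee_rot: [0.007, -0.006, -0.707, 0.707]
force: [-0.7, -0.5, -0.1]
finger_gap: 0.0006
t 10.55 p [ 0.4456 -0.0758  0.0131] x [-1.    0.02  0.  ] y [-0. -0. -1.] z [-0.02 -1.    0.  ] jawyaw -91.1 r 0.124 ang 179.5 F [-0.7 -0.5 -0.1] gap 0.001 q [-0.17  0.35  2.13 -0.    0.66  1.42]
{'lugs': [np.float64(-190.6), np.float64(-130.6), np.float64(-70.6), np.float64(-10.6), np.float64(49.4), np.float64(109.4)], 'coh': np.float64(0.9792905547110334), 'n': 320, 'front': np.float64(-159.46735631742828), 'narrow': 2207}
[[0.001, 0.018], [0.001, 0.032], [0.002, 0.032], [0.003, 0.032], [0.004, 0.032], [0.005, 0.032]]
```

```bash
python3 -m jog '{"linear":[[0.001,0.03,0],[0.001,0.031,0],[0.002,0.031,0],[0.003,0.031,0],[0.004,0.031,0],[0.005,0.031,0],[0,0,0]],"angular":[[0,0,-0.05],[0,0,-0.05],[0,0,-0.05],[0,0,-0.05],[0,0,-0.05],[0,0,-0.05],[0,0,0]],"fingers":[0,0,0,0,0,0,0]}'
python3 -c "
from h import *
st(); im=imaging.snapshot('top')[:,:,::-1].copy(); print(measure(im,C)); cv2.imwrite('pics/top8.png',im)"
```

```text
time: 11.48
ee_pos: [0.4472, -0.057, 0.0131]
ee_rot: [-0.06, 0.06, 0.705, -0.705]
force: [-0.8, 0.1, -0.8]
finger_gap: 0.0005
t 11.47 p [ 0.4472 -0.057   0.0131] x [-0.99  0.17 -0.  ] y [ 0.  0. -1.] z [-0.17 -0.99 -0.  ] jawyaw -99.7 r 0.124 ang 170.8 F [-0.8  0.1 -0.8] gap 0.0 q [-0.13  0.35  2.13  0.    0.66  1.61]
{'lugs': [np.float64(-199.3), np.float64(-139.3), np.float64(-79.3), np.float64(-19.3), np.float64(40.7), np.float64(100.7)], 'coh': np.float64(0.9806250515321846), 'n': 305, 'front': np.float64(-169.48864820699768), 'narrow': 2130}
```

Nearly there. I'll back the hand off for an unobstructed measurement before the final nudge.

```bash
python3 -m jog '{"linear":[[0,-0.1,0],[0,0,0.4],[0,0,0.5],[0,-0.5,0.2],[0,-0.55,0],[0,-0.55,0],[0,-0.55,0],[0,-0.55,0],[0,0,0]],"angular":[[0,0,0],[0,0,0],[0,0,0],[0,0,0],[0,0,0],[0,0,0],[0,0,0],[0,0,0],[0,0,0]],"fingers":[0,0,0,0,0,0,0,0,0]}'
python3 -c "
from h import *
st(); im=imaging.snapshot('top')[:,:,::-1].copy(); print(measure(im,C)); cv2.imwrite('pics/top9.png',im)
cv2.imwrite('pics/crop9.png',np.hstack([cv2.resize(im[185:325,265:405],(400,400),interpolation=2),cv2.resize(im,(400,300))[:,:400] if 0 else cv2.copyMakeBorder(cv2.resize(im,(400,300)),0,100,0,0,0)]))"
```

```text
time: 12.65
ee_pos: [0.4466, -0.3414, 0.123]
ee_rot: [0.061, -0.061, -0.704, 0.705]
force: [0.7, 0.8, -0.2]
finger_gap: 0.0
t 12.65 p [ 0.4466 -0.3414  0.123 ] x [-0.99  0.17 -0.  ] y [ 0.001 -0.001 -1.   ] z [-0.17 -0.99  0.  ] jawyaw -99.9 r 0.2918 ang -114.9 F [ 0.7  0.8 -0.2] gap 0.0 q [-0.65  0.32  1.83 -0.    0.99  1.09]
{'lugs': [np.float64(-199.2), np.float64(-139.2), np.float64(-79.2), np.float64(-19.2), np.float64(40.8), np.float64(100.8)], 'coh': np.float64(0.9798232600080713), 'n': 479, 'front': np.float64(-170.78140030831926), 'narrow': 468}
```

View pics/crop9.png

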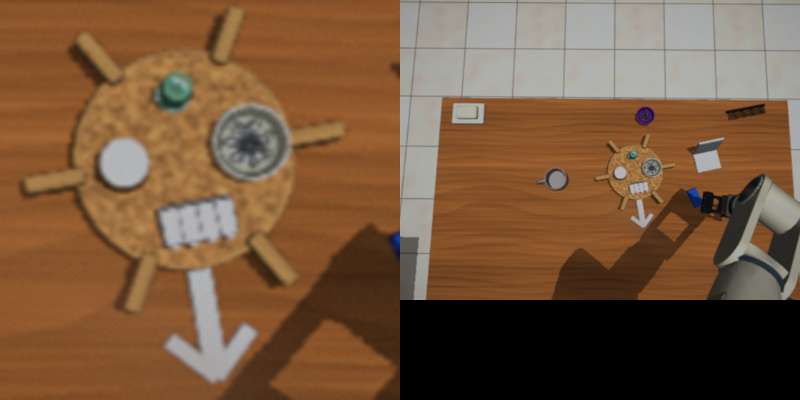

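```bash
python3 -c "
from h import *
for f in('top0','top9'):
    im=cv2.imread(f'pics/{f}.png'); c=C.copy()
    for _ in range(15):
        P,_m=lugphase(im,c); a=np.arctan2(P[:,1],P[:,0]); ph=np.angle(np.exp(6j*a).mean())/6
        k=np.round((a-ph)/(np.pi/3)).astype(int)%6
        c=c+np.mean([P[k==i].mean(0) for i in range(6)],0)
    m=measure(im,c); print(f,c,np.array(m['lugs']).round(1),m['front'])
    hsv=cv2.cvtColor(im,cv2.COLOR_BGR2HSV); v,u=np.nonzero(cv2.inRange(hsv,(0,0,110),(180,50,255)))
    A=ray('top',np.c_[u,v],.008)[:,:2]; d=A-c; r=np.hypot(*d.T); K=(r<.21)&(abs(np.degrees(np.arctan2(-d[:,1],-d[:,0]))-9)<20)
    t=A[K&(r>.108)&(r<.14)].mean(0); h=A[K&(r>.165)].mean(0); print('arrow axis',np.degrees(np.arctan2(*(h-t)[::-1])),'offset of axis from c mm',1e3*np.cross(h-t,c-t)/np.hypot(*(h-t)))
"
```

```text
top0 [ 0.57059358 -0.07720624] [-186.3 -126.3  -66.3   -6.3   53.7  113.7] -170.9259404296133
arrow axis -170.6772150243454 offset of axis from c mm 0.9105003323393636
top9 [ 0.57056896 -0.07691613] [-199.2 -139.2  -79.2  -19.2   40.8  100.8] -170.88112965829768
arrow axis -170.9856561547822 offset of axis from c mm -0.04532580664861519<string>:12: DeprecationWarning: Arrays of 2-dimensional vectors are deprecated. Use arrays of 3-dimensional vectors instead. (deprecated in NumPy 2.0)
```

Unobstructed: the organiser is at −169.2° and the arrow at about −170.85°, so 1.65° is left, or 3.5 mm at the lug.

```bash
python3 -m jog '{"linear":[[0,0.54,0],[0,0.54,0],[0,0.54,0],[0,0.54,0],[0,0.5,0],[0,0,0],[0,0,-0.4],[0,0,-0.4],[0,0,-0.29],[0,0,0],[0,0,0]],"angular":[[0,0,0],[0,0,0],[0,0,0],[0,0,0],[0,0,0],[0,0,0],[0,0,0],[0,0,0],[0,0,0],[0,0,0],[0,0,0]],"fingers":[0,0,0,0,0,0,0,0,0,0,0]}'
python3 -c "
from h import *
st()"
```

```text
time: 14.08
ee_pos: [0.4474, -0.0716, 0.0149]
ee_rot: [0.059, -0.06, -0.705, 0.705]
force: [-0.4, -0.4, -0.1]
finger_gap: 0.0002
t 14.07 p [ 0.4474 -0.0716  0.0149] x [-0.99  0.17 -0.  ] y [ 0.001 -0.    -1.   ] z [-0.17 -0.99  0.  ] jawyaw -99.7 r 0.1223 ang 177.5 F [-0.4 -0.4 -0.1] gap 0.0 q [-0.16  0.35  2.13 -0.    0.67  1.58]
```

```bash
python3 -m jog '{"linear":[[0,0.05,0],[0,0.05,0],[0,0.03,0],[0.001,0.02,0],[0.002,0.015,0],[0.002,0.016,0],[0,0,0],[0,0,0]],"angular":[[0,0,0],[0,0,0],[0,0,0],[0,0,0],[0,0,0],[0,0,-0.03],[0,0,0],[0,0,0]],"fingers":[0,0,0,0,0,0,0,0]}'
python3 -c "
from h import *
st(); im=imaging.snapshot('top')[:,:,::-1].copy(); print(measure(im,np.array([.5706,-.077])))"
```

```text
time: 15.08
ee_pos: [0.4475, -0.0531, 0.014]
ee_rot: [-0.065, 0.065, 0.704, -0.704]
force: [0.0, -1.6, 0.9]
finger_gap: 0.0007
t 15.07 p [ 0.4475 -0.0531  0.014 ] x [-0.98  0.18  0.  ] y [-0.  0. -1.] z [-0.18 -0.98 -0.  ] jawyaw -100.5 r 0.1244 ang 169.0 F [ 0.  -1.6  0.9] gap 0.001 q [-0.12  0.35  2.13  0.    0.66  1.63]
{'lugs': [np.float64(-201.0), np.float64(-141.0), np.float64(-81.0), np.float64(-21.0), np.float64(39.0), np.float64(99.0)], 'coh': np.float64(0.9815728042313412), 'n': 301, 'front': np.float64(-171.8651525332586), 'narrow': 2132}
```

Organiser now at −171.0° against −170.85°. Withdrawing, then a last check.

```bash
python3 -m jog '{"linear":[[0,-0.1,0],[0,0,0.4],[0,0,0.5],[0,-0.5,0.2],[0,-0.55,0],[0,-0.55,0],[0,-0.55,0],[0,-0.55,0],[0,0,0],[0,0,0]],"angular":[[0,0,0],[0,0,0],[0,0,0],[0,0,0],[0,0,0],[0,0,0],[0,0,0],[0,0,0],[0,0,0],[0,0,0]],"fingers":[0,0,0,0,0,0,0,0,0,0]}'
python3 -c "
from h import *
st(); im=imaging.snapshot('top')[:,:,::-1].copy(); print(measure(im,np.array([.5706,-.077])))
hsv=cv2.cvtColor(im,cv2.COLOR_BGR2HSV); m=cv2.inRange(hsv,(0,0,100),(180,60,255)); a=cv2.imread('pics/top0.png')
for n,(x,y,w,h) in dict(mug=(180,225,65,50),mirror=(405,190,55,52)).items(): print(n,cv2.absdiff(a,im)[y:y+h,x:x+w].mean())
cv2.imwrite('pics/crop10.png',np.hstack([cv2.resize(im[185:325,265:405],(400,400),interpolation=2),cv2.copyMakeBorder(cv2.resize(imaging.snapshot('side')[:,:,::-1],(400,300)),0,100,0,0,0)]))"
```

```text
time: 16.38
ee_pos: [0.4467, -0.3331, 0.1237]
ee_rot: [-0.066, 0.065, 0.704, -0.704]
force: [0.1, 1.0, -0.0]
finger_gap: 0.0005
t 16.38 p [ 0.4467 -0.3331  0.1237] x [-0.98  0.18  0.  ] y [-0.001  0.001 -1.   ] z [-0.18 -0.98 -0.  ] jawyaw -100.6 r 0.2842 ang -115.6 F [ 0.1  1.  -0. ] gap 0.001 q [-0.64  0.32  1.84  0.    0.99  1.11]
{'lugs': [np.float64(-200.9), np.float64(-140.9), np.float64(-80.9), np.float64(-20.9), np.float64(39.1), np.float64(99.1)], 'coh': np.float64(0.9803185553156004), 'n': 478, 'front': np.float64(-170.92102057104657), 'narrow': 474}
mug 3.9814358974358974
mirror 4.538228438228439
```

View pics/crop10.png

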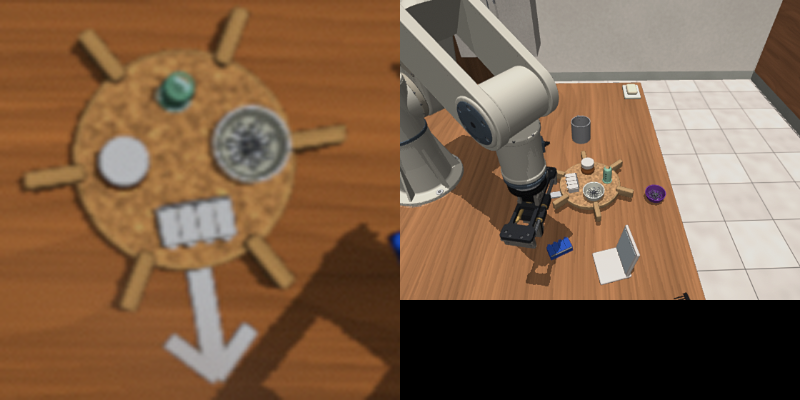

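The organiser stands in line with the arrow, and everything else is in place and upright. The hand is clear.

```bash
python3 -c "
from rig import finish_job
print(finish_job())"
```

```text
the job is handed in; nothing more can be done
None
```

I pushed one rim lug clockwise with the closed fingertips, about 75° in all, until the organiser lined up with the arrow. I then took the hand away and handed the job in at about 16.5 s of the 58 s allowed.

**Alignment:** in the last unobstructed top view the organiser's place, taken from the lugs, is at −170.9°. The arrow is at −170.9° by its centroid. An earlier fit of the arrow's axis gave −170.7° to −171.0°, so I would trust the line-up to a few tenths of a degree.

**Other things:** mug and mirror look unmoved in the last pictures, though I only compared the images by eye and by pixel difference. The items on the carousel all still stand upright. The wrist force readings I printed stayed below about 2 N, but I only read them at the end of moves.

**What went wrong:**
- **Missed first sweep:** with the fingertips at a reported 30 mm height, the hand passed the lug without turning the carousel. The lugs measured the same before and after. I did not establish why. The fingertips look a little higher in the pictures than reported. Sweeping again at 11–15 mm worked.
- **Camera disagreement:** my side-view predictions were off from the seen lugs by up to about 4 pixels, roughly 1 cm. I relied on the top view for the angles.

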